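Pack the gap in the engraving jig with the spacer that fits

ROBOT

A 6-joint arm with a two-finger parallel gripper is mounted at the origin on the work surface. World frame = base frame: x ahead of the robot, y to its left, z up, the work surface at z = 0. Lengths are in m, angles in rad, forces in N, time in s.
With the tool pointing down it reaches from about 0.375 to 0.75 m from the base axis. Payload 9 kg.
Tool frame: the origin (TCP) lies between the finger pads; the fingertips stand 19 mm ahead of it and the grasp point (between the pads) is the TCP; z points along the fingers, y is the line along which they close (so a half turn about z gives the same grasp; the last joint's range is limited). The gripper opens to 85 mm and grips with 20 to 120 N. Pads are 22 mm wide; open, the fingers measure 114 mm over their backs; the gripper's body (76 mm by 85 mm) begins 54 mm behind the grasp point. The pads swing forward as they close: fully open they stand 13 mm farther back than shut.
Start: joints at [0.967, 0.104, 0.097, 1.564, 0, 1.353], TCP at [0.226, 0.556, 0.25] pointing down, gripper open.
Joint ranges: [-2.99, 2.99], [-0.84, 1.86], [-1.1, 1.16], [-1.84, 2.11], [-1.51, 1.56], [-3.14, 3.14]. Speed limits (rad/s): [2.22, 2.22, 2.57, 3.14, 3.14, 3.14].

INTERFACE

Orientations are given as a rotation vector (axis times angle).
In Python, from bench import r gives the robot as it stands.
- The arm moves only by the tool arm_command, never from a script. Its argument "series" is a list of rows, each a list of 7 numbers: the finger opening in mm, from 0 to 85.4, then the shift along the world's x, y, z each as a share of 10 cm, from -1 to 1, then the turn, a rotation vector about the world's x, y, z each as a share of 0.15 rad, from -1 to 1. A call has 1 to 5 rows; each row shifts and turns the commanded pose from where the row before left it; what a row does not reach is not made up. A row lasts 1/10 s, in which the tool goes at most 50 mm and 8.59 degrees, less where a joint would pass 70% of its speed; a pose out of reach is approached as far as the arm can. A call with a number of a shift or a turn outside -1 to 1 is refused whole. A call with a gripper value outside its range is refused whole. The fingers move at their own pace and stop on an object; the grip force is fixed at half the most. Time passes only in rows, so rows that do not move let the fingers close. It gives the time, the measured TCP pose, the force, the opening and the grip force at its end, in the units of the state.
- r.observe(): the state, without advancing time (a new reading comes with each control period).
- r.read_camera(name): name is "scene" or "top" or "wrist"; returns a dict with "color" (400x640x3 uint8, blue, green, red), "range_z" (400x640 float32, m along the optical axis (not along the pixel's ray), 0 where there is no reading), "K" (3x3 intrinsics, pixels), "eye" and "orientation" of the camera in the world; the wrist camera has in their place "mount" (4x4, takes a point from camera to tool coordinates, whose origin is the TCP and whose axes are the flange's). Camera axes: x right, y up, looking along -z (the intrinsics and any distortion apply to the point x, -y, -z); pixel columns grow to the right and rows downward; lengths in m; the calibration is good to about 2 mm. A picture is of the moment at which its call begins: read the wrist's pose just before it.
- r.sign_off(): hands the job in; it is judged then, once.
Trained networks look in the newest picture that a camera, given by its name, has taken for a name from the list of things; names that differ only in an ending like _2 or _b are one class to them, and where a whole thing is asked for, a point or a joint stands for the part that bears it (a point fixed in the world has none). Each returns a list of dicts, best first, with "confidence" (0 to 1); they miss things now and then, are a little off and sometimes report something else, mostly with a low value. They report only what shows in the picture. A call takes as long as a camera call.
- r.spot_in(target, camera): "centre" ([column, row] in pixels, amid what is visible of it).
- r.place_of(target, camera): "centre" ([column, row] in pixels: a listed point, or the origin of a listed thing).
The state is a dict: "time": time; "joints": joint angles; "qd": joint speeds; "joint_efforts": joint torques, N m; "eef_pos": TCP position; "orientation": TCP orientation; "contact_force": force on the tool from outside, world axes, zero at the start; "torque": the same for the moment, N m; "finger_gap": opening from 0.0 (shut) to 1.0 (fully open); "finger_force": force on a finger pad.
Only numpy, scipy, OpenCV 4.12 (cv2) and the standard library are available. Lean on these libraries where they do the work, as an engineer would, in place of code of your own. Each camera call takes 0.05 s, during which the arm holds its last target. There are 200 camera calls.

TASK

The gap in the engraving jig, between the wooden block and the sprung pad, must be packed before the job is run. Try the spacers in it by feel, pressing only gently, until you have found the thickest one that slides all the way down to the jig's floor, and leave that one standing there, held by the pad and released. Leave the other three spacers standing upright on the bench, and do not disturb the tape, the glue bottle or the offcuts box.

Things in the scene. Friction and masses are not known exactly. Their poses are not given: they have to be found in the camera images.
- jig: Engraving jig fixed to the bench: aluminium base plate 130 (x) x 170 mm (y), 10 mm thick, with a gap for a spacer between a dark wooden block (y < 0) and a black sprung pad (y > 0), open at both x ends and above. Origin on the bench, z up. A spacer goes in from above, its thickness along the jig's y, its width along the jig's x, centred at x = 0.
- slot (a point): Middle of the pad's face at rest (jig x = 0, y = 0), on the gap's floor, 10 mm above the bench; axes as the jig's. In these jig axes the pad is 60 mm long in x; its face is the upright plane y = 0 from the floor to jig z = 28 mm, then slopes back (+y) by 7 mm to its top at z = 40 mm. The grey spring housing behind it reaches y = 72 mm, z = 40 mm.
- entry (a point): Point 48 mm above the bench, over point slot (jig x = 0, y = 0), axes as the jig's: 8 mm over the pad's top and 10 mm under the top of the block (block: 100 mm long in x, 45 mm deep, top at z = 58 mm, locked). The block's upright face is somewhere 10.4 to 21.8 mm towards -y from here; it changes from job to job, is not measured, and is found by touch: slide a spacer's foot to -y at this height.
- pad (a joint): How far the sprung pad is pushed back (m): 0 at rest (nothing or a loose spacer in the gap), 0.004 at its hard stop. About 1.5 N push it off rest, 3.5 N to the stop. A spacer thicker than the gap by more than 4 mm is stopped on the pad's slope, its foot 15 mm or more above the gap's floor; one that fits goes down with a push of about 12 N or less. A snug one reads more than 0.0007.
- spacer_14: Light wooden spacer, one dark dot on top. A plate 50 mm wide (x) x 14 mm thick (y) x 42 mm tall with a handle on top, 30 mm wide (x) x 14 mm thick (y), from 42 to 90 mm height. Origin at the centre of its foot, z up. Stands upright on the bench; about 80 g. Grip the handle by its 30 mm width from above.
- spacer_17: Light wooden spacer, two dark dots on top. A plate 50 mm wide (x) x 17 mm thick (y) x 42 mm tall with a handle on top, 30 mm wide (x) x 14 mm thick (y), from 42 to 90 mm height. Origin at the centre of its foot, z up. Stands upright on the bench; about 80 g. Grip the handle by its 30 mm width from above.
- spacer_20: Light wooden spacer, three dark dots on top. A plate 50 mm wide (x) x 20 mm thick (y) x 42 mm tall with a handle on top, 30 mm wide (x) x 14 mm thick (y), from 42 to 90 mm height. Origin at the centre of its foot, z up. Stands upright on the bench; about 80 g. Grip the handle by its 30 mm width from above.
- spacer_23: Light wooden spacer, four dark dots on top. A plate 50 mm wide (x) x 23 mm thick (y) x 42 mm tall with a handle on top, 30 mm wide (x) x 14 mm thick (y), from 42 to 90 mm height. Origin at the centre of its foot, z up. Stands upright on the bench; about 80 g. Grip the handle by its 30 mm width from above.
- tape: Bystander: roll of paper tape lying flat, 90 mm outside diameter, 24 mm high; origin at the centre of its underside.
- glue: Bystander: white glue bottle, 52 mm diameter, 130 mm tall; origin at the centre of its underside.
- offcuts: Bystander: open grey box of thin offcuts, 90 x 120 x 40 mm; origin at the centre of its underside.

How it is judged:
By the outcome, as a careful person would: the job done as asked, in the order asked, and still so for the second after the job is handed in, with the robot touching nothing.
It also fails if it takes over 72 s, if anything falls off the work surface, if the arm or the gripper's body presses on something with over 40 N, if the wrist force passes 120 N, or if a joint passes its speed limit or range.

## Working session

There is one attempt and no reset: what is moved stays moved. The work goes in short steps, Python scripts to look and compute and a tool call to move; the robot and the scene stay as the last step left them, time stands still between calls to the robot, and variables do not carry over. Pictures are saved under pics/ and viewed, at most 10 in all, crops included, and the job is handed in when it is done.

Besides the shell and the picture viewer there is one more tool, called after ">>>" as name(argument=value, ...), one argument or row to a line, values as JSON. arm_command: Moves the arm, as the interface text tells. Its arguments: {"type":"object","properties":{"series":{"type":"array","items":{"type":"array","items":{"type":"number"}}}},"required":["series"]}

```bash
mkdir -p pics; ls; cat > h.py <<'E'
import numpy as np, cv2
from scipy.spatial.transform import Rotation as R
from bench import r
def rot(o):
    o=np.array(o,float)
    return o if o.shape==(3,3) else (R.from_rotvec(o).as_matrix() if o.size==3 else R.from_quat(o).as_matrix())
def pose(c,s=None):
    if 'mount' in c:
        T=np.eye(4);T[:3,:3]=rot(s['orientation']);T[:3,3]=s['eef_pos'];M=T@np.array(c['mount']);return M[:3,:3],M[:3,3]
    return rot(c['orientation']),np.array(c['eye'])
def ray(c,uv,s=None):
    K=np.array(c['K']);A,e=pose(c,s);d=np.array([(uv[0]-K[0,2])/K[0,0],-(uv[1]-K[1,2])/K[1,1],-1.]);return e,A@d
def at_z(c,uv,z,s=None):
    e,d=ray(c,uv,s);return e+d*(z-e[2])/d[2]
def at_depth(c,uv,s=None):
    e,d=ray(c,uv,s);return e+d*c['range_z'][int(round(uv[1])),int(round(uv[0]))]
def cloud(c,s=None):
    K=np.array(c['K']);A,e=pose(c,s);v,u=np.mgrid[:400,:640];z=c['range_z']
    d=np.stack([(u-K[0,2])/K[0,0],-(v-K[1,2])/K[1,1],-np.ones_like(z)],-1)*z[...,None]
    return d@A.T+e
E
cat > a.py <<'E'
from h import *
np.set_printoptions(precision=4,suppress=True)
s=r.observe();print(s)
for cam in ['scene','top','wrist']:
    c=r.read_camera(cam);cv2.imwrite(f'pics/{cam}0.png',c['color'])
    print(cam,{k:(v if k not in('color','range_z') else 0) for k,v in c.items()})
    if cam=='wrist': continue
    for n in ['slot','entry','jig','spacer_14','spacer_17','spacer_20','spacer_23','tape','glue','offcuts']:
        for d in r.place_of(n,cam)[:4 if n=='spacer_14' else 1]:
            z={'slot':.01,'entry':.048}.get(n,0)
            print(n,np.round(d['centre']),round(d['confidence'],2),at_z(c,d['centre'],z),at_depth(c,d['centre']))
E
python3 a.py
```

```text
pics
{'time': 0.0, 'joints': array([0.9673, 0.1047, 0.0965, 1.5639, 0.    , 1.3531]), 'qd': array([ 0.0018, -0.0001,  0.0012,  0.0022,  0.0022,  0.0005]), 'joint_efforts': array([ -0.0017, -55.693 ,  50.3649,   0.017 ,  -0.0005,   0.0001]), 'eef_pos': array([0.2256, 0.5557, 0.2495]), 'orientation': array([-0.6021, -3.0828,  0.0019]), 'contact_force': array([0.0394, 0.2051, 0.2054]), 'torque': array([ 0.0477,  0.038 , -0.0205]), 'finger_force': 0.0, 'finger_gap': 1.0001371771870708}
scene {'color': 0, 'range_z': 0, 'K': array([[401.2576,   0.    , 323.9932],
       [  0.    , 401.2576, 201.7273],
       [  0.    ,   0.    ,   1.    ]]), 'eye': array([1.0435, 0.4159, 1.0416]), 'orientation': array([0.2913, 0.6254, 2.1757])}
slot [359. 231.] 0.57 [0.5611 0.1507 0.01  ] [0.577  0.1595 0.044 ]
entry [361. 228.] 0.6 [0.569  0.1582 0.048 ] [0.5618 0.1542 0.0328]
jig [361. 234.] 0.88 [0.561  0.1566 0.    ] [0.5807 0.1671 0.0424]
spacer_14 [301. 189.] 0.75 [ 0.5522 -0.0804  0.    ] [ 0.561  -0.0716  0.0186]
spacer_14 [294. 160.] 0.69 [ 0.4771 -0.1735  0.    ] [ 0.4856 -0.1646  0.0156]
spacer_
[... 1407 characters left out ...]
95 [ 0.5016 -0.2496  0.    ] [ 0.4993 -0.2387  0.0416]
spacer_23 [430. 236.] 0.95 [ 0.5016 -0.2496  0.    ] [ 0.4993 -0.2387  0.0416]
tape [383. 150.] 0.68 [ 0.7125 -0.1467  0.    ] [ 0.7134 -0.1472 -0.0031]
glue [167. 235.] 0.58 [0.5128 0.3771 0.    ] [0.5091 0.3558 0.0546]
offcuts [454. 148.] 0.68 [ 0.715  -0.3191  0.    ] [ 0.7087 -0.3116  0.0224]
wrist {'color': 0, 'range_z': 0, 'K': array([[313.274 ,   0.    , 316.2154],
       [  0.    , 313.274 , 199.3699],
       [  0.    ,   0.    ,   1.    ]]), 'mount': array([[ 0.0001,  0.9499,  0.3125,  0.0792],
       [ 1.    , -0.0003,  0.0008,  0.0001],
       [ 0.0008,  0.3125, -0.9499, -0.1237],
       [ 0.    ,  0.    ,  0.    ,  1.    ]])}
```

```bash
cat > b.py <<'E'
from h import *
np.set_printoptions(precision=4,suppress=True)
t=r.read_camera('top');s=r.read_camera('scene')
cv2.imwrite('pics/t1.png',cv2.resize(t['color'][110:290,140:500],None,fx=2.2,fy=2.2,interpolation=cv2.INTER_CUBIC))
cv2.imwrite('pics/s1.png',cv2.resize(s['color'][110:300,190:480],None,fx=2.7,fy=2.7,interpolation=cv2.INTER_CUBIC))
for nm,c in (('top',t),('scene',s)):
    P=cloud(c)
    for x,y in [(.548,-.08),(.487,-.172),(.500,-.247),(.511,-.323)]:
        m=(abs(P[...,2]-.09)<.006)&(np.hypot(P[...,0]-x,P[...,1]-y)<.035)
        p=P[m]
        if len(p)<5: print(nm,x,y,'none');continue
        q=p[:,:2].astype(np.float32);rc=cv2.minAreaRect(q)
        print(nm,(x,y),len(p),p.mean(0),np.median(p[:,2]),rc)
    # jig
    m=(np.hypot(P[...,0]-.565,P[...,1]-.155)<.12)
    for lo,hi in ((.005,.016),(.035,.045),(.053,.064)):
        k=m&(P[...,2]>lo)&(P[...,2]<hi);p=P[k];print(nm,'jig',lo,len(p),np.median(p[:,2]),cv2.minAreaRect(p[:,:2].astype(np.float32)))
E
python3 b.py
```

```text
top (0.548, -0.08) 94 [ 0.5402 -0.0835  0.0898] 0.08981050398278217 ((0.540354311466217, -0.08359470963478088), (0.02951117977499962, 0.013990788720548153), 4.8229780197143555)
top (0.487, -0.172) 102 [ 0.4837 -0.1676  0.0896] 0.08961350762403997 ((0.4841060936450958, -0.16791068017482758), (0.01365863811224699, 0.030084766447544098), 86.17700958251953)
top (0.5, -0.247) 102 [ 0.498  -0.2442  0.0897] 0.08995914779336722 ((0.4981449842453003, -0.24507872760295868), (0.029617279767990112, 0.015237235464155674), 8.173433303833008)
top (0.511, -0.323) 110 [ 0.5108 -0.3237  0.0895] 0.0895444863635469 ((0.5107598900794983, -0.32395312190055847), (0.014960694126784801, 0.028458917513489723), 86.18697357177734)
top jig 0.005 2024 0.010014204984647335 ((0.5716018676757812, 0.14694201946258545), (0.1707177609205246, 0.19378533959388733), 80.67887878417969)
top jig 0.035 608 0.039587058663869246 ((0.5630163550376892, 0.161306232213974), (0.13229326903820038, 0.09082817286252975), 77.3018798828125)
top jig 0.053 880 0.05755395040282085 ((0.5596174597740173, 0.12034165859222412), (0.0454512201249
[... 512 characters left out ...]
366008759), (0.030895795673131943, 0.016794897615909576), 11.800230979919434)
scene (0.511, -0.323) 43 [ 0.5113 -0.3235  0.09  ] 0.09027604946054935 ((0.5105065107345581, -0.3233199715614319), (0.017265792936086655, 0.029383745044469833), 88.08244323730469)
scene jig 0.005 1156 0.010696850301026184 ((0.5606123208999634, 0.15730682015419006), (0.23228977620601654, 0.21501213312149048), 60.496665954589844)
scene jig 0.035 431 0.040586725680389346 ((0.5677973628044128, 0.16171783208847046), (0.12554997205734253, 0.09692566096782684), 81.27328491210938)
scene jig 0.053 519 0.05826109371368515 ((0.558448076248169, 0.1200745552778244), (0.04687776416540146, 0.10180649906396866), 79.90135955810547)
```

View pics/t1.png

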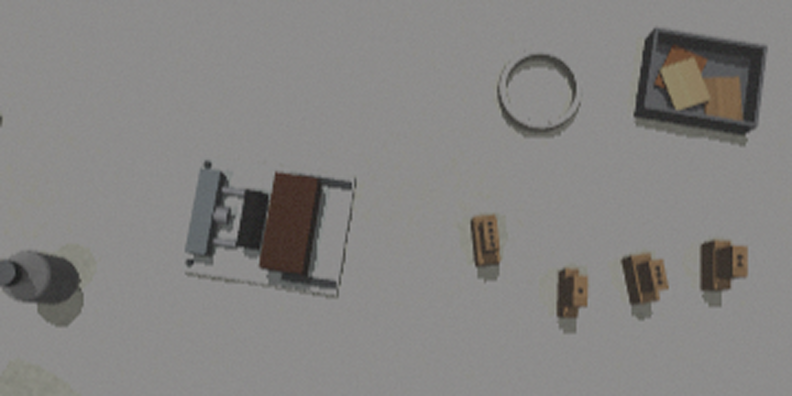

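View pics/s1.png

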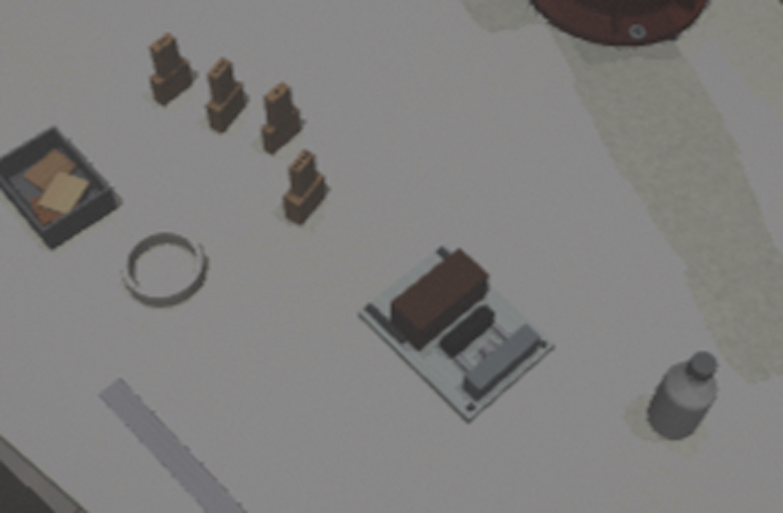

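>>> arm_command(
  series=[
    [85,0.31,-0.36,0,0,0,-1],
    [85,0.31,-0.36,0,0,0,-1],
    [85,0.31,-0.36,0,0,0,-1],
    [85,0.31,-0.36,0,0,0,-1],
    [85,0.31,-0.36,0,0,0,-1],
  ],
)

```text
time: 1.75
eef_pos: [0.3817, 0.3744, 0.2505]
orientation: [1.697, 2.643, 0.001]
contact_force: [1.4, -0.4, 0.4]
finger_gap: 0.996
finger_force: 0.0
```

>>> arm_command(
  series=[
    [85,0.31,-0.36,0,0,0,-1],
    [85,0.31,-0.36,0,0,0,-1],
    [85,0.31,-0.36,0,0,0,-1],
    [85,0.31,-0.36,0,0,0,-1],
    [85,0.31,-0.36,0,0,0,0],
  ],
)

```text
time: 2.25
eef_pos: [0.5369, 0.1942, 0.2505]
orientation: [2.402, 2.024, 0.001]
contact_force: [0.5, 0.5, 1.3]
finger_gap: 0.995
finger_force: 0.0
```

>>> arm_command(
  series=[
    [85,0.1,-0.2,0,0,0,0],
    [85,0,0,0,0,0,0],
    [85,0,0,0,0,0,0],
  ],
)

```text
time: 2.55
eef_pos: [0.5457, 0.1758, 0.2503]
orientation: [-2.398, -2.029, 0.0]
contact_force: [-1.1, 0.0, -0.3]
finger_gap: 0.995
finger_force: 0.0
```

```bash
cat > c.py <<'E'
from h import *
np.set_printoptions(precision=4,suppress=True)
s=r.observe();c=r.read_camera('wrist');cv2.imwrite('pics/w1.png',c['color'])
print(s['time'],s['eef_pos'],s['orientation'],s['contact_force'])
for n in ['slot','entry']:
    d=r.place_of(n,'wrist')
    if d: print(n,d[0],at_z(c,d[0]['centre'],.01 if n=='slot' else .048,s))
P=cloud(c,s);np.save('P.npy',P)
m=(np.hypot(P[...,0]-.56,P[...,1]-.13)<.09)&(abs(P[...,2]-.058)<.004)
p=P[m];rc=cv2.minAreaRect(p[:,:2].astype(np.float32));print(rc,np.median(p[:,2]))
E
python3 c.py
```

```text
2.55 [0.5457 0.1758 0.2503] [-2.3977 -2.0294  0.0001] [-1.1118  0.0403 -0.2701]
slot {'centre': [331.2, 184.7], 'confidence': 0.93} [0.5609 0.1516 0.01  ]
entry {'centre': [337.3, 193.9], 'confidence': 0.73} [0.5658 0.151  0.048 ]
((0.5595506429672241, 0.11964870244264603), (0.04565221071243286, 0.10015230625867844), 80.43670654296875) 0.05793840926958377
```

View pics/w1.png

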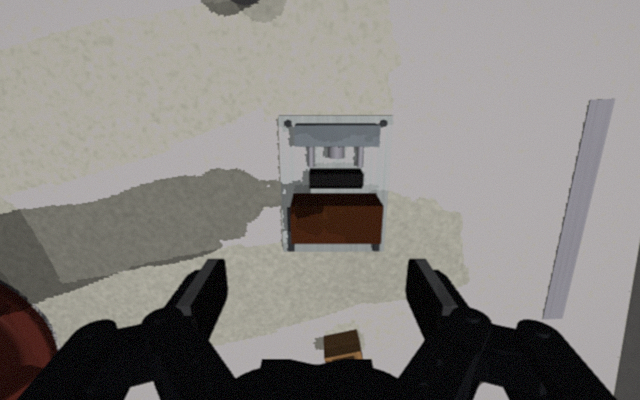

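```bash
cat > d.py <<'E'
from h import *
np.set_printoptions(precision=4,suppress=True)
P=np.load('P.npy').reshape(-1,3)
a=np.deg2rad(-9.6);ex=np.array([np.cos(a),np.sin(a)]);ey=np.array([-np.sin(a),np.cos(a)])
o=np.array([.5596,.1197])
q=np.c_[(P[:,:2]-o)@ex,(P[:,:2]-o)@ey,P[:,2]]
m=(abs(q[:,0])<.07)&(q[:,1]>-.07)&(q[:,1]<.17);q=q[m]
for nm,k in dict(block=(abs(q[:,2]-.058)<.004),housing=(abs(q[:,2]-.04)<.003)&(q[:,1]>.07),padtop=(abs(q[:,2]-.04)<.003)&(q[:,1]>.025)&(q[:,1]<.07)&(abs(q[:,0])<.035),plate=abs(q[:,2]-.01)<.003).items():
    p=q[k];print(nm,len(p),p.min(0),p.max(0),np.percentile(p,5,axis=0),np.percentile(p,95,axis=0))
for x0 in (-.015,0,.015):
    k=(abs(q[:,0]-x0)<.002)&(q[:,1]>.015)&(q[:,1]<.07);p=q[k];p=p[np.argsort(p[:,1])];print((p[:,1:]*1000).round(1).tolist())
E
python3 d.py
```

```text
block 3563 [-0.0501 -0.0229  0.0541] [0.05   0.0228 0.0605] [-0.0451 -0.0203  0.0566] [0.0451 0.0212 0.0591]
housing 1870 [-0.0454  0.0792  0.0372] [0.0449 0.1046 0.0424] [-0.0404  0.0837  0.0388] [0.0402 0.1036 0.0413]
padtop 707 [-0.0302  0.0377  0.037 ] [0.0297 0.0528 0.0421] [-0.0279  0.0381  0.0381] [0.0268 0.0522 0.0413]
plate 6310 [-0.0654 -0.058   0.0072] [0.0651 0.112  0.013 ] [-0.0623 -0.0527  0.009 ] [0.062  0.1096 0.0116]
[[15.3, 56.8], [15.6, 57.5], [15.6, 57.5], [16.0, 58.6], [16.3, 56.3], [16.7, 57.5], [17.0, 58.2], [17.0, 58.2], [17.9, 57.5], [18.0, 57.9], [18.2, 58.5], [18.3, 58.8], [18.8, 57.1], [19.0, 57.5], [19.0, 57.7], [19.2, 58.1], [20.0, 57.2], [20.3, 57.9], [20.6, 58.7], [20.9, 59.8], [21.2, 57.2], [21.3, 54.4], [21.4, 18.6], [21.4, 26.4], [21.4, 26.4], [21.4, 14.8], [21.5, 34.1], [21.5, 34.3], [21.5, 45.0], [21.6, 23.1], [21.6, 51.8], [21.6, 15.3], [21.6, 38.1], [21.6, 52.0], [21.6, 48.6], [21.6, 27.1], [21.6, 55.3], [21.6, 58.6], [21.6, 11.3], [21.7, 58.6], [21.7, 34.7], [21.7, 31.1], [21.7, 52.2], [21.7, 45.5], [21.7, 31.2], [21.7, 15.7], [21.7, 31.2], [21
[... 28228 characters left out ...]
9, 308.2], [69.9, 310.6], [69.9, 308.9], [69.9, 309.3], [69.9, 314.3], [69.9, 308.6], [69.9, 309.3], [69.9, 314.0], [69.9, 309.6], [69.9, 315.2], [69.9, 314.9], [69.9, 304.4], [69.9, 314.6], [69.9, 306.9], [69.9, 309.0], [69.9, 312.8], [69.9, 309.0], [69.9, 306.6], [69.9, 308.6], [69.9, 315.8], [69.9, 311.3], [69.9, 312.8], [69.9, 316.1], [69.9, 315.2], [69.9, 309.7], [69.9, 311.0], [70.0, 312.2], [70.0, 311.9], [70.0, 313.5], [70.0, 307.0], [70.0, 312.9], [70.0, 308.0], [70.0, 311.6], [70.0, 310.7], [70.0, 312.2], [70.0, 314.1], [70.0, 310.7], [70.0, 316.4], [70.0, 312.6], [70.0, 314.7], [70.0, 307.3], [70.0, 306.6], [70.0, 311.6], [70.0, 309.4], [70.0, 309.0], [70.0, 312.9], [70.0, 308.4]]
```

>>> arm_command(
  series=[
    [85,-0.09,-0.49,0,0,0,0.66],
    [85,-0.09,-0.49,0,0,0,0],
    [85,-0.09,-0.49,0,0,0,0],
    [85,-0.09,-0.49,0,0,0,0],
    [85,-0.09,-0.49,0,0,0,0],
  ],
)

```text
time: 3.2
eef_pos: [0.5001, -0.0696, 0.2507]
orientation: [2.291, 2.149, 0.001]
contact_force: [1.7, 0.2, -0.6]
finger_gap: 0.996
finger_force: 0.0
```

>>> arm_command(
  series=[
    [85,-0.09,-0.49,0,0,0,0],
    [85,-0.08,-0.49,0,0,0,0],
    [85,0,0,-0.3,0,0,0],
    [85,0,0,0,0,0,0],
    [85,0,0,0,0,0,0],
  ],
)

```text
time: 3.7
eef_pos: [0.4836, -0.1657, 0.2205]
orientation: [-2.291, -2.148, -0.0]
contact_force: [-0.0, 0.1, 0.1]
finger_gap: 0.993
finger_force: 0.0
```

```bash
cat > e.py <<'E'
from h import *
np.set_printoptions(precision=4,suppress=True)
s=r.observe();c=r.read_camera('wrist');cv2.imwrite('pics/w2.png',c['color'])
v=s['orientation'];print(s['time'],s['eef_pos'],v,'tool y yaw',(np.rad2deg(2*np.arctan2(v[1],v[0]))-90+90)%180-90)
P=cloud(c,s)
for lo,hi in ((.086,.094),(.038,.046)):
    m=(np.hypot(P[...,0]-.484,P[...,1]+.168)<.04)&(P[...,2]>lo)&(P[...,2]<hi)
    p=P[m];print(len(p),np.median(p[:,2]),p.mean(0),cv2.minAreaRect(p[:,:2].astype(np.float32)))
E
python3 e.py
```

```text
3.7 [ 0.4836 -0.1657  0.2205] [-2.2912 -2.1478 -0.0001] tool y yaw -3.7009853995478466
592 0.09009356416134837 [ 0.484  -0.1692  0.09  ] ((0.4840955138206482, -0.16964080929756165), (0.014418589882552624, 0.029287805780768394), 85.97079467773438)
320 0.04212196227484377 [ 0.4833 -0.1676  0.0421] ((0.48390835523605347, -0.16947109997272491), (0.014302653260529041, 0.05005650222301483), 86.14457702636719)
```

View pics/w2.png

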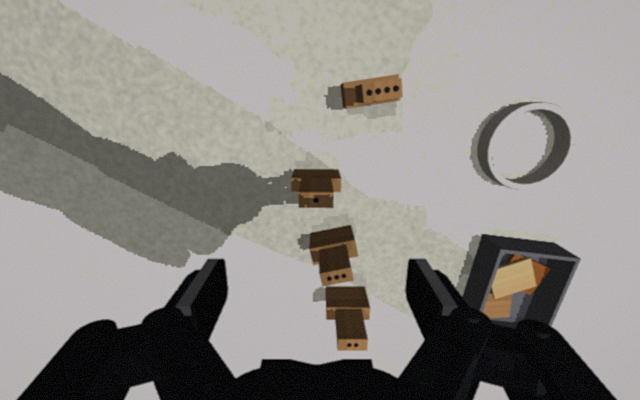

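>>> arm_command(
  series=[
    [85,0,-0.04,-0.49,0,0,0],
    [85,0,0,-0.49,0,0,0],
    [85,0,0,-0.5,0,0,0],
    [85,0,0,0,0,0,0],
    [20,0,0,0,0,0,0],
  ],
)

```text
time: 4.25
eef_pos: [0.4844, -0.1703, 0.074]
orientation: [2.291, 2.149, 0.0]
contact_force: [0.4, -0.3, 0.4]
finger_gap: 0.848
finger_force: 0.0
```

>>> arm_command(
  series=[
    [20,0,0,0,0,0,0],
    [20,0,0,0,0,0,0],
    [20,0,0,0,0,0,0],
    [20,0,0,0,0,0,0],
    [20,0,0,0,0,0,0],
  ],
)

```text
time: 4.75
eef_pos: [0.485, -0.1718, 0.0747]
orientation: [2.291, 2.145, 0.002]
contact_force: [-1.1, 1.2, 8.0]
finger_gap: 0.337
finger_force: 58.4
```

>>> arm_command(
  series=[
    [20,0,0,0,0,0,0],
    [20,0,0,0,0,0,0],
    [20,0,0,0,0,0,0],
  ],
)

```text
time: 5.05
eef_pos: [0.485, -0.1718, 0.0747]
orientation: [2.291, 2.145, 0.002]
contact_force: [-0.9, 1.2, 8.5]
finger_gap: 0.341
finger_force: 58.4
```

>>> arm_command(
  series=[
    [20,0,0,0.2,0,0,0],
    [20,0,0,0.5,0,0,0],
    [20,0,0,0.5,0,0,0],
    [20,0,0,0.1,0,0,-0.35],
    [20,0.1,0.4,0,0,0,-0.34],
  ],
)

```text
time: 5.55
eef_pos: [0.4951, -0.1346, 0.2063]
orientation: [2.403, 2.013, 0.002]
contact_force: [0.5, 0.8, -1.7]
finger_gap: 0.344
finger_force: 59.6
```

>>> arm_command(
  series=[
    [20,0.12,0.46,0,0,0,0],
    [20,0.12,0.46,0,0,0,0],
    [20,0.12,0.46,0,0,0,0],
    [20,0.12,0.46,0,0,0,0],
    [20,0.12,0.46,0,0,0,0],
  ],
)

```text
time: 6.05
eef_pos: [0.5543, 0.1009, 0.2033]
orientation: [2.401, 2.025, 0.002]
contact_force: [0.8, -0.9, -1.0]
finger_gap: 0.337
finger_force: 59.6
```

>>> arm_command(
  series=[
    [20,0.1,0.4,0,0,0,0],
    [20,0,0.1,0,0,0,0],
    [20,0,0,0,0,0,0],
    [20,0,0,0,0,0,0],
  ],
)

```text
time: 6.45
eef_pos: [0.5638, 0.1482, 0.2026]
orientation: [2.401, 2.025, -0.0]
contact_force: [0.0, 0.3, -1.3]
finger_gap: 0.341
finger_force: 59.6
```

```bash
cat > g.py <<'E'
from h import *
import sys
np.set_printoptions(precision=4,suppress=True)
s=r.observe();v=s['orientation'];c=r.read_camera('wrist')
yaw=(np.rad2deg(2*np.arctan2(v[1],v[0]))-90+90)%180-90
a=np.deg2rad(-9.65);ex=np.array([np.cos(a),np.sin(a)]);ey=np.array([-np.sin(a),np.cos(a)]);o=np.array([.5596,.1197])+.0326*ey
d=np.array(s['eef_pos'][:2])-o
F=s['contact_force'];print(s['time'],s['eef_pos'],'yaw',yaw,'jigxy mm',1e3*d@ex,1e3*d@ey,'F jig',F[:2]@ex,F[:2]@ey,F[2])
if len(sys.argv)>1: cv2.imwrite(sys.argv[1],c['color'][60:])
P=cloud(c,s).reshape(-1,3);q=np.c_[(P[:,:2]-o)@ex,(P[:,:2]-o)@ey,P[:,2]]*1e3
T=s['eef_pos'][2]*1e3
for nm,k in dict(padtop=(abs(q[:,2]-40)<3)&(q[:,1]>3)&(q[:,1]<25)&(abs(q[:,0])<29),hous=(abs(q[:,2]-40)<3)&(q[:,1]>40)&(q[:,1]<80)&(abs(q[:,0])<45),plate=(abs(q[:,2]-(T-32.7))<3)&(abs(q[:,1]-d@ey*1e3)<15)&(abs(q[:,0])<30)).items():
    p=q[k];print(nm,len(p),len(p) and (p.min(0),p.max(0),np.median(p,0)))
E
python3 g.py pics/w3.png
```

```text
6.45 [0.5638 0.1482 0.2026] yaw -9.720684464974084 jigxy mm -0.6545701672218713 -3.817712612572049 F jig -0.04909820897285318 0.30430412164519705 -1.3008027721708644
padtop 971 (array([-28.8108,   5.0748,  37.0153]), array([28.9662, 20.2516, 42.3074]), array([-0.6999, 13.4016, 40.0109]))
hous 2595 (array([-44.9941,  41.6052,  37.038 ]), array([44.4894, 72.0576, 42.2494]), array([-0.6084, 61.1284, 40.0733]))
plate 759 (array([-25.029 ,  -6.501 , 166.9283]), array([ 25.1844,   6.1293, 172.8584]), array([ -1.332 ,   4.5533, 170.0594]))
```

View pics/w3.png

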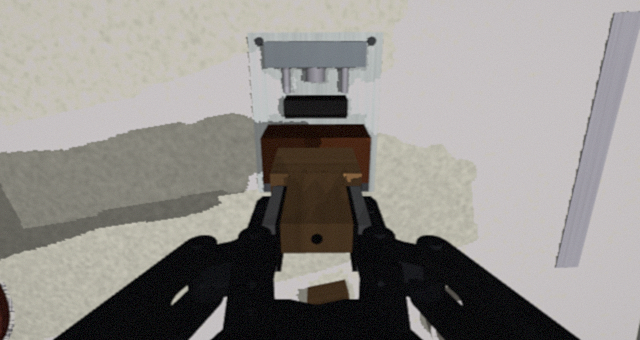

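>>> arm_command(
  series=[
    [20,0,0.015,-0.4,0,0,0],
    [20,0,0,-0.25,0,0,0],
    [20,0,0,-0.13,0,0,0],
    [20,0,0,0,0,0,0],
    [20,0,0,0,0,0,0],
  ],
)

```text
time: 7.0
eef_pos: [0.5643, 0.1498, 0.1256]
orientation: [2.402, 2.024, 0.001]
contact_force: [-0.3, -0.6, -0.8]
finger_gap: 0.339
finger_force: 59.7
```

```bash
cat >> g.py <<'E'
k=(abs(q[:,0])<23)&(q[:,2]<T-38)&(q[:,2]>max(T-70,45))&(abs(q[:,1]-d@ey*1e3-8)<7);p=q[k]
if len(p)>20: print('front face: y=%.2f at foot, slope %.4f, n %d'%(*(lambda f:(np.polyval(f,T-74.7),f[0]))(np.polyfit(p[:,2],p[:,1],1)),len(p)), 'yaw slope',np.polyfit(p[:,0],p[:,1],1)[0], 'x',q[(q[:,2]<T-38)&(q[:,2]>max(T-70,45))&(abs(q[:,1]-d@ey*1e3-8)<7)&(abs(q[:,0])<40)][:,0].min())
E
python3 g.py
```

```text
7.0 [0.5643 0.1498 0.1256] yaw -9.76644601379391 jigxy mm -0.37697682208168243 -2.160291873481763 F jig -0.15953317581313886 -0.5936029598052288 -0.7614793301837026
padtop 1656 (array([-28.937 ,   5.16  ,  37.0276]), array([28.8299, 20.3783, 42.5276]), array([-0.0522, 13.578 , 40.0866]))
hous 4784 (array([-44.9774,  46.6421,  37.0332]), array([44.6383, 71.9454, 42.8876]), array([ 0.0622, 61.2884, 40.0894]))
plate 764 (array([-24.5559,  -4.7748,  89.8717]), array([25.5179,  7.853 , 95.859 ]), array([-1.5545,  6.1853, 92.9593]))
front face: y=6.92 at foot, slope -0.0006, n 1483 yaw slope -0.003295755848637767 x -24.88443508598454
```

>>> arm_command(
  series=[
    [20,-0.003,-0.02,-0.02,0,0,0],
    [20,0,0,0,0,0,0],
  ],
)

```text
time: 7.25
eef_pos: [0.564, 0.1482, 0.1232]
orientation: [2.401, 2.025, 0.002]
contact_force: [-0.7, 0.6, -1.1]
finger_gap: 0.342
finger_force: 59.7
```

>>> arm_command(
  series=[
    [20,-0.002,-0.01,0,0,0,0],
    [20,0,0,0,0,0,0],
  ],
)

```text
time: 7.45
eef_pos: [0.5634, 0.1474, 0.1226]
orientation: [2.401, 2.025, 0.001]
contact_force: [0.4, 1.0, -1.3]
finger_gap: 0.344
finger_force: 59.7
```

>>> arm_command(
  series=[
    [20,-0.001,-0.006,0,0,0,0],
    [20,0,0,0,0,0,0],
  ],
)

```text
time: 7.65
eef_pos: [0.5632, 0.1468, 0.1224]
orientation: [2.401, 2.025, 0.0]
contact_force: [0.1, 0.8, -1.3]
finger_gap: 0.346
finger_force: 59.7
```

>>> arm_command(
  series=[
    [20,-0.001,-0.006,0,0,0,0],
    [20,0,0,0,0,0,0],
  ],
)

```text
time: 7.85
eef_pos: [0.5631, 0.1464, 0.1223]
orientation: [-2.401, -2.026, -0.0]
contact_force: [0.7, 1.2, -0.9]
finger_gap: 0.345
finger_force: 59.7
```

```bash
python3 g.py
```

```text
7.85 [0.5631 0.1464 0.1223] yaw -9.703579093359224 jigxy mm -1.0509973963094097 -5.72652179235333 F jig 0.4770189641104589 1.3227329856988268 -0.8753678115454628
padtop 1716 (array([-28.9958,   4.9781,  37.0045]), array([28.9683, 20.425 , 42.0498]), array([-0.148 , 13.5471, 40.1319]))
hous 4962 (array([-44.9921,  40.8321,  37.0292]), array([44.6597, 72.0343, 42.561 ]), array([ 0.5386, 61.1451, 40.1307]))
plate 760 (array([-25.4827,  -8.874 ,  86.6534]), array([24.7868,  4.2284, 92.6422]), array([-1.1969,  2.7213, 89.7595]))
front face: y=3.42 at foot, slope -0.0002, n 1488 yaw slope -0.001882691088199759 x -25.58066861998666
```

>>> arm_command(
  series=[
    [20,0,-0.005,0,0,0,0],
    [20,0,0,0,0,0,0],
  ],
)

```text
time: 8.1
eef_pos: [0.5631, 0.1461, 0.1224]
orientation: [-2.401, -2.025, -0.001]
contact_force: [-0.4, 3.0, -0.7]
finger_gap: 0.342
finger_force: 59.7
```

>>> arm_command(
  series=[
    [20,0,-0.005,0,0,0,0],
    [20,0,0,0,0,0,0],
  ],
)

```text
time: 8.3
eef_pos: [0.563, 0.1458, 0.1224]
orientation: [-2.4, -2.025, -0.001]
contact_force: [-0.1, 5.0, -0.5]
finger_gap: 0.341
finger_force: 59.8
```

>>> arm_command(
  series=[
    [20,0,-0.005,0,0,0,0],
    [20,0,0,0,0,0,0],
  ],
)

```text
time: 8.5
eef_pos: [0.563, 0.1456, 0.1224]
orientation: [-2.4, -2.025, -0.002]
contact_force: [-0.5, 7.0, -0.7]
finger_gap: 0.343
finger_force: 59.8
```

```bash
python3 g.py
```

```text
8.5 [0.563  0.1456 0.1224] yaw -9.673908075523457 jigxy mm -0.9958402660829438 -6.516552253034235 F jig -1.678786512284317 6.837747742822846 -0.7436880944175803
padtop 1719 (array([-28.9876,   5.0447,  37.0053]), array([28.903 , 20.3508, 42.1608]), array([-0.1337, 13.494 , 40.0583]))
hous 4973 (array([-44.9975,  44.2157,  37.0011]), array([44.6505, 71.9744, 42.4328]), array([ 0.5287, 61.0891, 40.1065]))
plate 791 (array([-25.3149,  -8.8779,  86.7046]), array([24.7374,  3.6299, 92.6578]), array([-1.1578,  2.2168, 89.9198]))
front face: y=3.35 at foot, slope -0.0086, n 1513 yaw slope 0.0005843226118249972 x -25.59141895248904
```

>>> arm_command(
  series=[
    [20,0.002,0.013,0,0,0,0],
    [20,0,0,-0.06,0,0,0],
    [20,0,0,-0.06,0,0,0],
    [20,0,0,0,0,0,0],
  ],
)

```text
time: 8.95
eef_pos: [0.5631, 0.1461, 0.1092]
orientation: [-2.401, -2.025, 0.0]
contact_force: [1.8, 4.2, -2.5]
finger_gap: 0.34
finger_force: 59.3
```

>>> arm_command(
  series=[
    [20,0,0,-0.03,0,0,0],
    [20,0,0,0,0,0,0],
  ],
)

```text
time: 9.15
eef_pos: [0.5634, 0.1461, 0.1072]
orientation: [2.401, 2.025, 0.0]
contact_force: [1.2, 3.6, -1.6]
finger_gap: 0.342
finger_force: 59.7
```

>>> arm_command(
  series=[
    [20,0,0,-0.03,0,0,0],
    [20,0,0,0,0,0,0],
  ],
)

```text
time: 9.35
eef_pos: [0.5637, 0.1461, 0.1048]
orientation: [2.401, 2.025, 0.002]
contact_force: [2.5, 4.0, 2.5]
finger_gap: 0.345
finger_force: 60.2
```

```bash
python3 g.py
```

```text
9.35 [0.5637 0.1461 0.1048] yaw -9.708627218646413 jigxy mm -0.3382128693218996 -5.928734221966256 F jig 1.7773609567900606 4.349040580409968 2.5056144682288357
padtop 2286 (array([-28.9973,   3.0016,  37.0066]), array([28.9881, 22.5352, 42.9996]), array([ 0.0369, 14.7608, 40.0941]))
hous 5917 (array([-44.9422,  40.4319,  37.2405]), array([44.6263, 72.0339, 42.261 ]), array([ 0.1189, 61.4289, 40.1155]))
plate 763 (array([-24.5722,  -8.5664,  69.1166]), array([25.4987,  4.0634, 75.0774]), array([ 0.6358,  2.4951, 72.2898]))
front face: y=3.47 at foot, slope -0.0044, n 1101 yaw slope -0.0017251431096354465 x -24.638093379514306
```

>>> arm_command(
  series=[
    [20,0,0.003,-0.04,0,0,0],
    [20,0,0,0,0,0,0],
  ],
)

```text
time: 9.6
eef_pos: [0.5639, 0.1462, 0.1007]
orientation: [2.401, 2.025, 0.001]
contact_force: [2.8, 2.1, 2.3]
finger_gap: 0.341
finger_force: 60.2
```

>>> arm_command(
  series=[
    [20,0,0,-0.04,0,0,0],
    [20,0,0,0,0,0,0],
  ],
)

```text
time: 9.8
eef_pos: [0.5636, 0.1462, 0.0963]
orientation: [2.401, 2.025, 0.001]
contact_force: [4.0, 3.0, -0.7]
finger_gap: 0.344
finger_force: 59.9
```

>>> arm_command(
  series=[
    [20,0,0,-0.04,0,0,0],
    [20,0,0,0,0,0,0],
  ],
)

```text
time: 10.0
eef_pos: [0.5634, 0.1463, 0.092]
orientation: [2.401, 2.025, 0.0]
contact_force: [4.4, 3.1, -0.8]
finger_gap: 0.341
finger_force: 59.8
```

>>> arm_command(
  series=[
    [20,0,0,-0.03,0,0,0],
    [20,0,0,0,0,0,0],
  ],
)

```text
time: 10.2
eef_pos: [0.5633, 0.1463, 0.089]
orientation: [2.401, 2.025, -0.0]
contact_force: [3.4, 3.3, 0.2]
finger_gap: 0.34
finger_force: 60.0
```

```bash
python3 g.py
```

```text
10.2 [0.5633 0.1463 0.089 ] yaw -9.715190769080564 jigxy mm -0.8086746003848454 -5.769764657556401 F jig 2.7510705757163496 3.8430425460928372 0.20903529345035277
padtop 2694 (array([-28.989 ,   3.0069,  37.0234]), array([28.9854, 23.97  , 42.9992]), array([ 0.1298, 16.3481, 40.0682]))
hous 7018 (array([-44.9992,  42.7589,  37.0749]), array([44.8798, 71.8878, 42.4982]), array([-0.3592, 61.5586, 40.1194]))
plate 800 (array([-29.9972, -11.3427,  53.3596]), array([29.7923,  4.1705, 59.3333]), array([-0.4244,  2.4331, 56.4215]))
front face: y=3.85 at foot, slope -0.0131, n 348 yaw slope 0.0003506585039027771 x -24.986124130304447
```

>>> arm_command(
  series=[
    [20,0,0,-0.03,0,0,0],
    [20,0,0,0,0,0,0],
  ],
)

```text
time: 10.45
eef_pos: [0.5632, 0.1463, 0.086]
orientation: [-2.401, -2.025, 0.0]
contact_force: [3.0, 3.6, -0.1]
finger_gap: 0.345
finger_force: 60.0
```

>>> arm_command(
  series=[
    [20,0,0,-0.012,0,0,0],
    [20,0,0,0,0,0,0],
  ],
)

```text
time: 10.65
eef_pos: [0.5632, 0.1463, 0.085]
orientation: [-2.401, -2.025, 0.0]
contact_force: [1.8, 3.7, 3.0]
finger_gap: 0.341
finger_force: 60.3
```

>>> arm_command(
  series=[
    [20,0,0,-0.008,0,0,0],
    [20,0,0,0,0,0,0],
  ],
)

```text
time: 10.85
eef_pos: [0.5632, 0.1463, 0.0848]
orientation: [2.401, 2.025, -0.0]
contact_force: [0.4, 2.4, 8.1]
finger_gap: 0.342
finger_force: 60.8
```

>>> arm_command(
  series=[
    [20,0,0,-0.008,0,0,0],
    [20,0,0,0,0,0,0],
  ],
)

```text
time: 11.05
eef_pos: [0.5632, 0.1464, 0.0847]
orientation: [2.401, 2.025, 0.0]
contact_force: [-3.4, 1.9, 13.2]
finger_gap: 0.342
finger_force: 61.5
```

>>> arm_command(
  series=[
    [20,0,0,0.015,0,0,0],
    [45,0,0,0,0,0,0],
    [60,0,0,0,0,0,0],
    [60,0,0,0,0,0,0],
    [60,0,0,0,0,0,0],
  ],
)

```text
time: 11.55
eef_pos: [0.563, 0.1461, 0.0846]
orientation: [-2.402, -2.025, 0.001]
contact_force: [0.0, -0.4, -0.1]
finger_gap: 0.706
finger_force: 0.0
```

>>> arm_command(
  series=[
    [60,0,0,0.1,0,0,0],
    [60,0,0,0.3,0,0,0],
    [60,0,0,0.5,0,0,0],
    [60,0,0,0.3,0,0,0],
    [60,0,0,0,0,0,0],
  ],
)

```text
time: 12.05
eef_pos: [0.5657, 0.1464, 0.2114]
orientation: [2.397, 2.022, 0.01]
contact_force: [-0.6, 0.0, -0.5]
finger_gap: 0.701
finger_force: 0.0
```

```bash
python3 g.py pics/w4.png; cat >> g.py <<'E'
for lo,hi in ((97,104),(49,55)):
    p=q[(q[:,2]>lo)&(q[:,2]<hi)&(abs(q[:,0])<30)&(abs(q[:,1]+3.5)<9)];print(lo,len(p),np.median(p,0),p.min(0),p.max(0))
E
python3 g.py|tail -2
```

```text
12.05 [0.5657 0.1464 0.2114] yaw -9.712319011032278 jigxy mm 1.5194813978192767 -5.26785635744145 F jig -0.5678876437019071 -0.04944024538036019 -0.5233968719795141
padtop 987 (array([-28.8197,   3.0088,  37.0264]), array([28.9451, 23.4289, 42.9738]), array([-0.0239, 15.5384, 40.1274]))
hous 2485 (array([-44.9227,  49.6841,  37.0991]), array([44.5353, 71.7487, 42.4128]), array([-0.7313, 61.3088, 40.1631]))
plate 0 0
97 715 [  0.4658  -3.2229 100.4721] [-14.5776 -10.9122  97.0331] [ 15.4288   3.9842 102.9198]
49 363 [-0.5475 -2.4702 52.4697] [-29.6574 -11.146   49.0069] [29.4717  3.7042 54.9936]
```

View pics/w4.png

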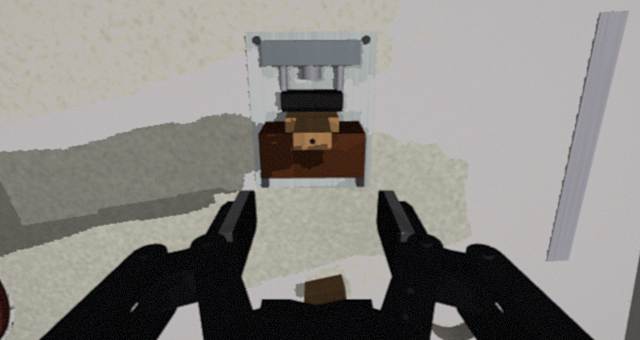

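The one-dot spacer stands in the gap at (312,135) with its top at about 100 mm, so its foot is on the 10 mm floor. The pad is pushed back by about 3 mm, so the 17 mm spacer would need about 6 mm, which is past the 4 mm stop. The 14 mm spacer is therefore the thickest that fits, and I am handing in.

```bash
python3 -c "
from bench import r
print(r.sign_off())"
```

```text
the job is handed in; nothing more can be done
None
```

The 14 mm spacer is standing on the jig's floor, held by the pad and released. I didn't try the thicker spacers in the gap: it measured about 10.6 mm by touch and camera, so the 17 mm one would need about 6 mm of the pad's 4 mm travel. The other three spacers, the tape, the glue bottle and the offcuts box were not touched, and the job is handed in.

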